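Pack a herb tablet tube and ram it tight

TASK

Put the orange stopper upright into the mouth of the one open tablet tube, then take the packing rod and push the stopper down the tube until it and the tablets that hang part way down have bottomed out and the stack is solid. Lean on it firmly for a moment, but gently enough not to crack the tablets. Then stand the rod back in its hole at the end of the stand, and leave the other things on the table where they are.

Things in the scene. Friction and masses are not known exactly. Their poses are not given: they have to be found in the camera images.
- stand: Fixed wooden packing stand, 78 x 300 mm, 70 mm high (its top board lies 56 to 68.5 mm above the table). Origin: middle of its underside, on the table; its y axis runs along its length. Four places on its centre line, at y = +105, +35, -35 (tubes, in any order) and -105 mm (the rod's hole).
- well (a point): Centre of the floor on which the rod stands, 14 mm above the table, at the bottom of the rod's round hole (26 mm wide, lined with steel, steel plate round its mouth 68.5 mm above the table) at the -y end of the stand.
- open_tube: The one tube without a cap: white plastic, green bands, 39 mm wide at the collar, fixed upright in the stand. Origin: centre of its underside, z up its axis. Inner floor at z = 6 mm, rim at z = 130 mm. A stick of pressed tablets (28 mm across, 32 to 48 mm long, not known beforehand) hangs snug in it, 3 to 20 mm above the floor, and does not fall by itself.
- mouth (a point): Centre of the open tube's rim, 144 mm above the table. The mouth is 32 mm wide for the first 8 mm, below it the bore 28 mm. A stopper let into it catches by its fins on the bore, its underside about 20 mm below the rim and its plain top 14 mm above; it sinks no farther by its own weight. A stack is well packed under 15 to 20 N; the tablets crack at 35 N.
- capped_tube_a: Finished tube with a green screw cap (42 mm wide, top 136 mm above its origin), fixed in the stand. Origin: centre of its underside.
- capped_tube_b: The same as capped_tube_a.
- stopper: Orange plastic stopper standing on the table, 34 mm tall, 24 g: nose 25 mm across, then four springy fins 29.6 mm across, from 21 mm up the plain top, 26.8 mm across, to grip. Origin: centre of its underside, z up. In the bore it slides under about 2 to 6 N; with the tablets ahead of it up to about 10 N; the push rises sharply only when the tablets stand on the floor.
- rod: Packing rod, upright in its hole at the start: beech shaft 20 mm across, brass foot 22 mm across and 15 mm high, rounded top; 160 mm long, 90 g. Origin: centre of the foot's underside, z up along the rod. Grip the shaft 25 to 40 mm below its top, leaving the foot end free.
- herb_jar: Blue and white porcelain herb jar, 68 mm wide, 87 mm tall, a bystander. Origin: centre of its underside.
- small_herb_jar: Smaller blue and white porcelain jar, 59 mm wide, 76 mm tall, a bystander. Origin: centre of its underside.
- spice_jar: Glass spice jar with green lid, 46 mm wide, 106 mm tall, a bystander. Origin: centre of its underside.
- brass_mortar: Brass mortar, 86 mm wide, 85 mm tall, a bystander. Origin: centre of its underside.
- balance_weight: Brass balance weight, 36 mm wide, 42 mm tall, a bystander. Origin: centre of its underside.

How it is judged:
On the way, in this order (a step that is already met when the one before it is completed fails the run):
1. the stopper sits upright in the mouth of the open tube, its underside more than 15 mm below the rim (horizontal distance between stopper and mouth below 0.003 m and z of stopper in the frame of open_tube below 0.115 m and angle between stopper's own z axis and vertical below 0.15 rad), for 0.2 s.
2. the rod bears on the stopper in the tube with more than 13 N while the stopper no longer moves (slower than 4 mm/s), for 0.3 s (contact force between rod and stopper above 13 N and linear speed of stopper below 0.004 m/s and horizontal distance between stopper and mouth below 0.003 m and z of stopper in the frame of open_tube below 0.0565 m), for 0.3 s.
At the end, for the whole second after the job is handed in: The stopper is upright in the open tube, within 3 mm of its axis and pushed down onto the tablets (its underside at most 50.5 mm above the inner floor), and the rod stands at rest in its hole in the stand, within 8 mm of its centre, on the floor of the hole and within 0.15 rad of upright (horizontal distance between stopper and mouth below 0.003 m and z of stopper in the frame of open_tube below 0.0565 m and angle between each of stopper, rod's own z axis and vertical below 0.15 rad and horizontal distance between rod and well below 0.008 m and height (world z) of rod below 0.018 m and linear speed of rod below 0.02 m/s); the robot touches nothing.
It fails at once if the rod presses on the stopper with more than 35 N (the tablets crack) (contact force between rod and stopper above 35 N).
It fails at once if a jar, the mortar or the weight is moved more than 25 mm (distance of any of herb_jar, small_herb_jar, spice_jar, brass_mortar, balance_weight from where it was at the start of the episode above 0.025 m).
It also fails if it takes over 69 s, if anything falls off the work surface, if the arm or the gripper's body presses on something with over 40 N, if the wrist force passes 120 N, or if a joint passes its speed limit or range.

ROBOT

A 7-joint arm with a two-finger parallel gripper is mounted at the origin on the work surface; the furniture and walls round the work are solid. World frame = base frame: x ahead of the robot, y to its left, z up, the work surface at z = 0. Lengths are in m, angles in rad, forces in N, time in s.
With the tool pointing down it reaches from about 0.35 to 0.775 m from the base axis. Payload 3.1 kg.
Tool frame: the origin (TCP) lies between the finger pads; the fingertips stand 11 mm ahead of it and the grasp point (between the pads) lies 8 mm behind it (tip_reach is the distance from the TCP to the fingertips, in m); z points along the fingers, y is the line along which they close (so a half turn about z gives the same grasp; the last joint's range is limited). The gripper opens to 85 mm and grips with 20 to 120 N. Pads are 22 mm wide; open, the fingers measure 114 mm over their backs; the gripper's body (76 mm by 85 mm) begins 54 mm behind the grasp point. The pads swing forward as they close: fully open they stand 13 mm farther back than shut.
Start: joints at [-1.262, 0.311, 0.014, 1.512, -0.004, 1.319, -0.027], TCP at [0.189, 0.517, 0.242] pointing down, gripper open.
Joint ranges: [-2.7, 2.7], [-0.3, 1.91], [-1.27, 1.3], [0.12, 2.57], [-1.44, 4.58], [0.2, 2.03], [-3.05, 3.05]. Speed limits (rad/s): [2.79, 2.79, 3.14, 3.14, 3.14, 3.14, 3.14].

INTERFACE

Orientations are given as a unit quaternion [w, x, y, z].
In Python, from plant import * gives the robot as it stands. The module is installed in compiled form; this text tells all that it offers.
- The arm moves only by the tool carry_out, never from a script. Its argument "motion" is a list of rows, each a list of 5 numbers: the shift along the world's x, y, z in mm, then the turn about the world's z in degrees, then the finger opening in mm, from 0 to 85.4. In form: [[tx, ty, tz, turn, gripper], ...]. A call has 1 to 5 rows; each row is the pose to reach, as a shift and turn from the pose commanded when the call began; what a row does not reach only later rows make up. A row lasts 1/8 s, in which the tool goes at most 62.5 mm and 10.7 degrees, less where a joint would pass 70% of its speed; a pose out of reach is approached as far as the arm can. A call with a gripper value outside its range is refused whole. The fingers move at their own pace and stop on an object; "newtons" is the grip in N (left out, the last holds). Time passes only in rows, so rows that repeat a pose let the fingers close. It gives the time, the measured TCP pose, the force, the opening and the grip force at its end, in the units of the state.
- state(): the state, without advancing time (a new reading comes with each control period).
- capture(name): name is "scene" or "top" or "wrist"; returns the picture (384x512x3 uint8, red, green, blue); there is no depth.
- get_calibration(name): a dict with "fx", "fy", "cx", "cy" (pixels), "origin" and "rotation" of the camera in the world. Camera axes: x right, y up, looking along -z (the intrinsics and any distortion apply to the point x, -y, -z); pixel columns grow to the right and rows downward; lengths in m; the calibration is good to about 2 mm. A picture is of the moment at which its call begins: read the wrist's pose just before it. get_calibration takes no time and is no camera call; for the wrist camera it gives the pose at the moment of the call.
- close_job(): hands the job in; it is judged then, once.
The state is a dict: "t": time; "joint_pos": joint angles; "joint_velocities": joint speeds; "tau": joint torques, N m; "position": TCP position; "tool_rot": TCP orientation; "ft_force": force on the tool from outside, world axes, zero at the start; "wrist_torque": the same for the moment, N m; "grip_width": finger opening in m; "grip_force": force on a finger pad.
Only numpy, scipy, OpenCV 4.12 (cv2) and the standard library are available. Lean on these libraries where they do the work, as an engineer would, in place of code of your own. Each camera call takes 0.05 s, during which the arm holds its last target. There are 200 camera calls.

## Working session

There is one attempt and no reset: what is moved stays moved. The work goes in short steps, Python scripts to look and compute and a tool call to move; the robot and the scene stay as the last step left them, time stands still between calls to the robot, and variables do not carry over. Pictures are saved under pics/ and viewed, at most 10 in all, crops included, and the job is handed in when it is done.

Besides the shell and the picture viewer there is one more tool, called in YAML: its name, and indented under it one key for each argument. carry_out: Moves the arm, as the interface text tells. Its arguments: {"type":"object","properties":{"motion":{"type":"array"},"newtons":{"type":"number"}},"required":["motion"]}

```bash
mkdir -p pics; python3 - <<'E'
from plant import *
import cv2
for n in("scene","top"):
    im=capture(n); cv2.imwrite(f"pics/{n}0.png",im[:,:,::-1]); c=get_calibration(n); print(n,c)
s=state();print(s)
E
```

```text
scene {'fx': 489.9712860406517, 'fy': 489.9712860406517, 'cx': 260.76458516749636, 'cy': 193.14278361653362, 'origin': array([ 0.05107152, -0.87647341,  1.16143174]), 'rotation': array([ 0.89337337,  0.35971369, -0.09642599, -0.25138042])}
top {'fx': 360.5358549225095, 'fy': 360.5358549225095, 'cx': 258.2751358284049, 'cy': 187.25638656371788, 'origin': array([ 3.29765921e-01, -5.06781189e-04,  1.34952646e+00]), 'rotation': array([ 0.70685505,  0.06210607, -0.07274731, -0.70086133])}
{'t': 0.1, 'joint_pos': array([-1.26170388,  0.31161635,  0.01398489,  1.51287974, -0.00441637,
        1.31917796, -0.02719049]), 'joint_velocities': array([-1.67683399e-03, -1.12976491e-03,  1.79291286e-04, -5.31410889e-03,
        3.37134408e-05, -1.18886109e-03, -2.18791632e-03]), 'tau': array([ 5.60287226e-04, -3.80854797e+01,  1.46765364e-01, -2.31242144e+01,
        1.23762598e-02,  8.11054691e-03,  8.24488041e-06]), 'position': array([0.18876851, 0.51593694, 0.24135259]), 'tool_rot': array([-1.45131008e-04,  1.74454035e-01,  9.84664785e-01, -1.01493591e-03]), 'ft_force': array([ 0.20178062, -0.69342554,  0.24078706]), 'wrist_torque': array([ 0.01595065, -0.01764918, -0.00320493]), 'grip_force': 0.0, 'grip_width': 0.08530811885785763}
```

View pics/scene0.png

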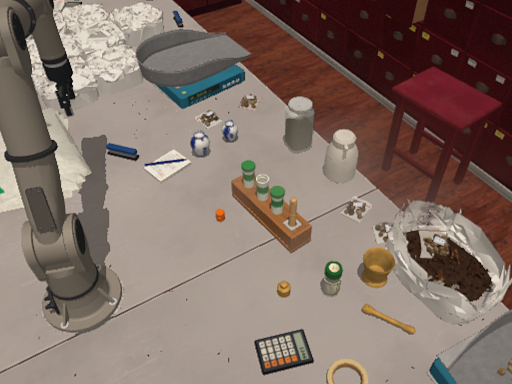

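View pics/top0.png

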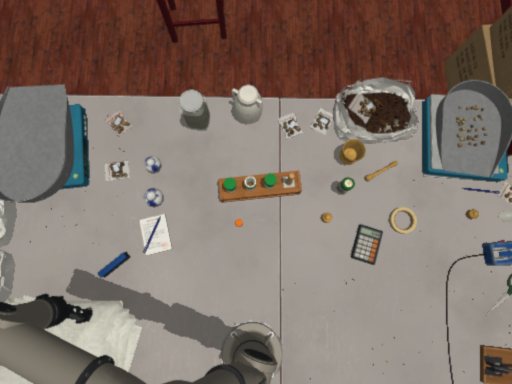

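The scene view shows, along the stand, a capped tube (249,172), the open tube (262,185), a capped tube (277,198) and the rod (293,210). The stopper is at (220,215). In the top view they are at about (230,184), (250,182), (270,180) and (289,180), with the stopper at (239,223). I'll enlarge both views.

```bash
cat > h.py <<'E'
import numpy as np, cv2
from scipy.spatial.transform import Rotation as R
def rot(q): return R.from_quat(np.r_[q[1:],q[0]]) 
def ray(c,u,v):
    d=np.array([(u-c["cx"])/c["fx"],-(v-c["cy"])/c["fy"],-1.])
    return np.array(c["origin"]),rot(c["rotation"]).apply(d)
def at(c,u,v,z):
    o,d=ray(c,u,v); return o+d*(z-o[2])/d[2]
def proj(c,p):
    q=rot(c["rotation"]).inv().apply(np.array(p)-c["origin"]); return c["cx"]-c["fx"]*q[0]/q[2], c["cy"]+c["fy"]*q[1]/q[2]
E
python3 - <<'E'
import cv2,numpy as np
a=cv2.imread("pics/scene0.png")[145:255,200:330]; b=cv2.imread("pics/top0.png")[160:240,205:315]
a=cv2.resize(a,None,fx=6,fy=5.4,interpolation=cv2.INTER_CUBIC) if 0 else cv2.resize(a,None,fx=5,fy=5,interpolation=cv2.INTER_CUBIC)
b=cv2.resize(b,None,fx=7,fy=7,interpolation=cv2.INTER_CUBIC)
for im,s,u0,v0 in((a,5,200,145),(b,7,205,160)):
    for u in range(0,im.shape[1],10*s): cv2.putText(im,str(u0+u//s),(u,8),0,.35,(0,0,255)); cv2.line(im,(u,10),(u,16),(0,0,255))
    for v in range(0,im.shape[0],10*s): cv2.putText(im,str(v0+v//s),(0,v+4),0,.35,(0,0,255)); cv2.line(im,(24,v),(30,v),(0,0,255))
cv2.imwrite("pics/s1.png",a);cv2.imwrite("pics/t1.png",b)
E
```

```text
(no output)
```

View pics/s1.png

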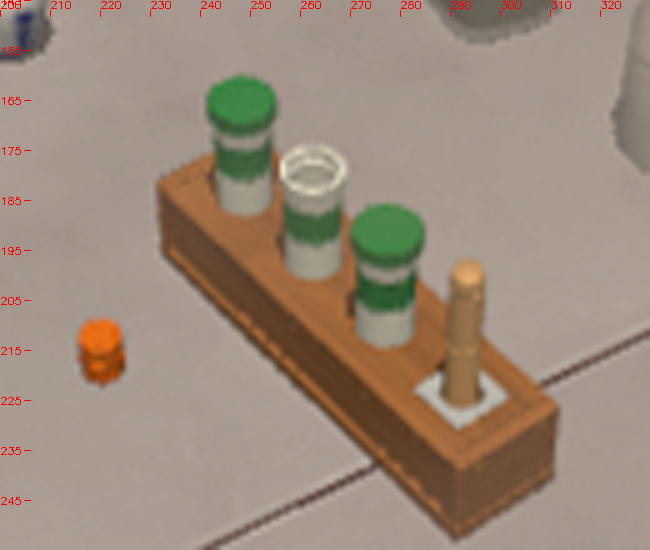

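View pics/t1.png

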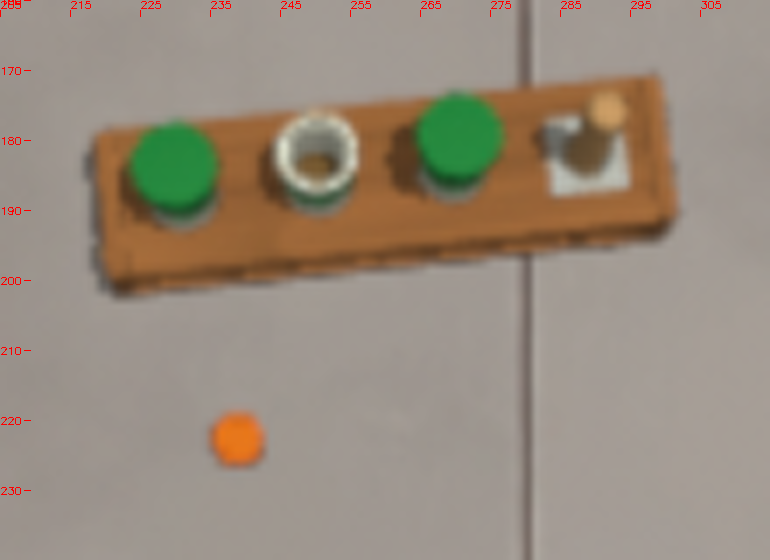

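```bash
python3 - <<'E'
from plant import *
from h import *
S=get_calibration("scene");T=get_calibration("top");W=get_calibration("wrist")
f=lambda x,y,s,u0,v0:(u0+(x+.5)/s-.5,v0+(y+.5)/s-.5)
for n,s,t,z in(("capA",(241,97),(174,165),.150),("mouth",(313,170),(316,151),.144),("capB",(388,227),(459,135),.150),("rodtop",(467,268),(607,110),.173),("stop",(100,329),(238,439),.034),):
    print(n,at(S,*f(*s,5,200,145),z).round(4),at(T,*f(*t,7,205,160),z).round(4))
print(state()["position"],W)
for n,s,z in (("herb",(201,147),.05),("small",(230,133),.04),("spice",(333,270),.1),("mortar",(378,265),.04),("weight",(284,288),.02)): print(n,at(S,*s,z).round(3))
E
```

```text
capA [0.5753 0.0804 0.15  ] [0.575  0.0801 0.15  ]
mouth [0.5828 0.0089 0.144 ] [0.5839 0.0115 0.144 ]
capB [ 0.592  -0.0589  0.15  ] [ 0.5913 -0.058   0.15  ]
rodtop [ 0.5999 -0.127   0.173 ] [ 0.5993 -0.1278  0.173 ]
stop [0.4559 0.0544 0.034 ] [0.4535 0.0514 0.034 ]
[0.18876851 0.51593694 0.24135259] {'fx': 276.6395176640715, 'fy': 276.6395176640715, 'cx': 252.57468658402684, 'cy': 194.80156132305314, 'origin': array([0.11758154, 0.54373999, 0.37260599]), 'rotation': array([ 0.80976216, -0.12510733, -0.08550761,  0.56685258])}
herb [0.533 0.335 0.05 ]
small [0.66  0.359 0.04 ]
spice [ 0.586 -0.339  0.1  ]
mortar [ 0.733 -0.361  0.04 ]
weight [ 0.478 -0.276  0.02 ]
```

carry_out:
  motion:
    - [29,-51,0,-10,85]
    - [58,-102,0,-20,85]
    - [87,-153,0,-30,85]
    - [116,-204,0,-40,85]
    - [145,-255,0,-50,85]
  newtons: 40

```text
t: 0.72
position: [0.3345, 0.2596, 0.2421]
tool_rot: [-0.0, 0.577, 0.817, -0.0]
ft_force: [1.1, 1.0, 0.4]
grip_width: 0.0845
grip_force: 0.0
```

```bash
python3 -c "
import plant;print([k for k in dir(plant) if k[0]!='_'],getattr(plant,'tip_reach',None))"
```

```text
['IKError', 'capture', 'close_job', 'get_calibration', 'state', 'tip_reach'] 0.011
```

carry_out:
  motion:
    - [25,-43,-10,-3,85]
    - [50,-86,-20,-6,85]
    - [75,-129,-30,-9,85]
    - [100,-172,-40,-11,85]
    - [121,-207,-50,-13,85]

```text
t: 1.35
position: [0.4554, 0.0525, 0.1918]
tool_rot: [0.0, 0.664, 0.748, -0.0]
ft_force: [-0.3, 0.8, 0.0]
grip_width: 0.0851
grip_force: 0.0
```

carry_out:
  motion:
    - [0,0,0,0,60]

```text
t: 1.48
position: [0.4553, 0.0504, 0.1914]
tool_rot: [0.0, 0.666, 0.746, -0.001]
ft_force: [-0.4, 0.5, -0.0]
grip_width: 0.0697
grip_force: 0.0
```

```bash
python3 - <<'E'
from plant import *
from h import *
import json
c=get_calibration("wrist");im=capture("wrist")[:,:,::-1]
json.dump({k:np.array(v).tolist() for k,v in c.items()},open("w1.json","w"))
s=state();print(s["position"],s["tool_rot"])
for n,p in(("stop",(.4547,.053,.034)),("mouth",(.5834,.0105,.144)),("rod",(.5998,-.128,.174))): print(n,proj(c,p))
cv2.imwrite("pics/w1.png",cv2.resize(im,(800,600),interpolation=cv2.INTER_CUBIC))
E
```

```text
[0.45470452 0.05302482 0.19165259] [-3.50539472e-04  6.64659971e-01  7.47145413e-01 -8.55429160e-04]
stop (np.float64(251.9231864608645), np.float64(180.34992451336348))
mouth (np.float64(413.46415084255005), np.float64(289.68619521793335))
rod (np.float64(404.27162732756017), np.float64(459.54020765021625))
```

View pics/w1.png

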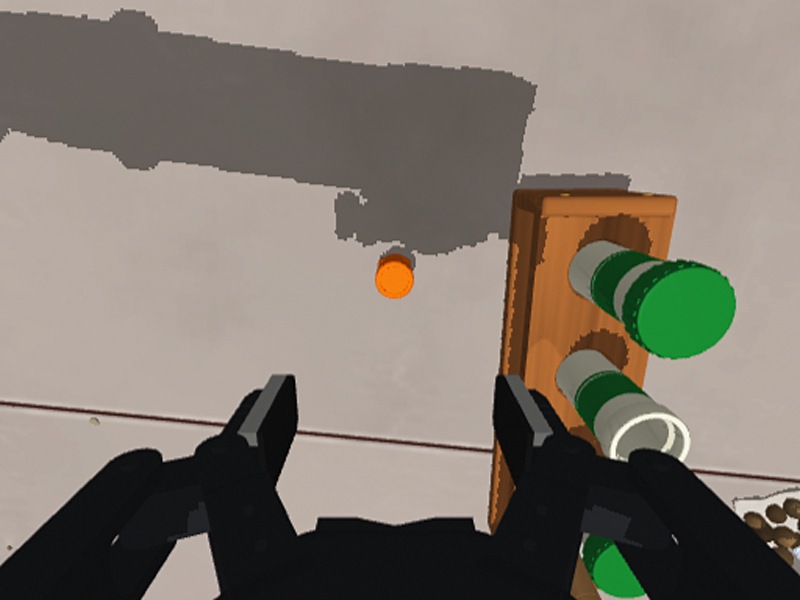

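```bash
python3 - <<'E'
from h import *
import json
c={k:np.array(v) for k,v in json.load(open("w1.json")).items()}
g=lambda x,y:((x+.5)/1.5625-.5,(y+.5)/1.5625-.5)
print("stop",at(c,*g(394,280),.034));print("capA",at(c,*g(686,309),.150));print("mouth",at(c,*g(650,443),.144))
im=cv2.imread("pics/w1.png")
hsv=cv2.cvtColor(im,cv2.COLOR_BGR2HSV)
m=cv2.inRange(hsv,(5,200,200),(20,255,255));
n,l,st,ce=cv2.connectedComponentsWithStats(m);print([(s,x) for s,x in zip(st.tolist(),ce) if s[4]>200])
# expected rim circle
a=np.linspace(0,2*np.pi,60)
for ctr in((.5834,.0105),(.5834,.0135)):
    P=np.array([proj(c,(ctr[0]+.0195*np.cos(t),ctr[1]+.0195*np.sin(t),.144)) for t in a])*1.5625
    print(ctr,P.min(0),P.max(0))
P=np.array([proj(c,(.575+.021*np.cos(t),.0802+.021*np.sin(t),.150)) for t in a])*1.5625
print("cap",P.min(0),P.max(0))
E
```

```text
stop [0.45459444 0.0544732  0.034     ]
capA [0.57484869 0.08557633 0.15      ]
mouth [0.58353727 0.01618021 0.144     ]
[([0, 0, 800, 600, 478932], array([399.512436  , 299.54427977])), ([376, 262, 38, 36, 1068], array([393.92322097, 279.64325843]))]
(0.5834, 0.0105) [605.41324522 417.56796767] [687.07754103 485.76616814]
(0.5834, 0.0135) [607.02082342 412.02810265] [689.05740241 480.81772436]
cap [631.69802137 272.35811374] [733.1049081  365.85986954]
```

carry_out:
  motion:
    - [0,0,-30,0,50]
    - [0,0,-60,0,50]
    - [0,0,-60,0,50]
    - [0,0,-60,0,50]

```text
t: 2.02
position: [0.4555, 0.0555, 0.1333]
tool_rot: [0.0, 0.663, 0.749, 0.001]
ft_force: [0.5, 0.2, 0.2]
grip_width: 0.0502
grip_force: 0.0
```

```bash
cat >> h.py <<'E'
def orange(c,im,z):
    m=cv2.inRange(cv2.cvtColor(im,cv2.COLOR_RGB2HSV),(5,200,200),(20,255,255))
    n,l,st,ce=cv2.connectedComponentsWithStats(m); i=1+np.argmax(st[1:,4]); return at(c,*ce[i],z),ce[i],st[i]
E
python3 - <<'E'
from plant import *
from h import *
for i in range(3):
    p=state()["position"];c=get_calibration("wrist");im=capture("wrist")
    print(p.round(4),c["origin"].round(4),*orange(c,im,.034))
E
```

```text
[0.4555 0.0555 0.1333] [0.4466 0.1327 0.2646] [0.45368516 0.05292248 0.034     ] [249.24324324 202.90926641] [236 190  30  25 518]
[0.4559 0.0553 0.1336] [0.4469 0.1325 0.265 ] [0.45368147 0.05301809 0.034     ] [248.65451056 202.44337812] [236 189  29  26 521]
[0.456  0.0552 0.1337] [0.4471 0.1323 0.265 ] [0.45376576 0.05282834 0.034     ] [248.55019305 202.43050193] [235 189  30  26 518]
```

carry_out:
  motion:
    - [-2,-2,-40,0,50]
    - [-2,-2,-75,0,50]
    - [-2,-2,-100,0,50]
    - [-2,-2,-100,0,50]

```text
t: 2.68
position: [0.4519, 0.0525, 0.0315]
tool_rot: [-0.001, 0.663, 0.748, -0.001]
ft_force: [-0.9, 0.3, 0.5]
grip_width: 0.0501
grip_force: 0.0
```

```bash
python3 - <<'E'
from plant import *
from h import *
p=state()["position"];c=get_calibration("wrist");im=capture("wrist")
print(p.round(4),*orange(c,im,.034))
cv2.imwrite("pics/w2.png",cv2.resize(im[150:384,130:380,::-1],None,fx=2.5,fy=2.5))
E
```

```text
Traceback (most recent call last):
  File "h.py", line 13, in orange
    n,l,st,ce=cv2.connectedComponentsWithStats(m); i=1+np.argmax(st[1:,4]); return at(c,*ce[i],z),ce[i],st[i]
                                                       ~~~~~~~~~^^^^^^^^^^
ValueError: attempt to get argmax of an empty sequence
```

The stopper is probably in shadow or hidden between the pads, so I'll close and check the opening.

carry_out:
  motion:
    - [0,0,0,0,20]
    - [0,0,0,0,20]
    - [0,0,0,0,20]
    - [0,0,0,0,20]
  newtons: 40

```text
t: 3.22
position: [0.4545, 0.0528, 0.0339]
tool_rot: [0.001, 0.663, 0.748, 0.002]
ft_force: [-0.6, 0.2, 6.7]
grip_width: 0.0249
grip_force: 39.2
```

carry_out:
  motion:
    - [0,0,10,0,20]
    - [0,0,60,0,20]
    - [0,0,115,0,20]
    - [0,0,165,0,20]
    - [0,0,165,0,20]

```text
t: 3.85
position: [0.4563, 0.0527, 0.202]
tool_rot: [0.003, 0.663, 0.748, 0.005]
ft_force: [0.2, 0.1, -0.3]
grip_width: 0.0247
grip_force: 39.4
```

```bash
python3 - <<'E'
from plant import *
from h import *
import json
s=state();c=get_calibration("wrist");im=capture("wrist")
json.dump({k:np.array(v).tolist() for k,v in c.items()},open("w2.json","w"))
print(s["position"].round(4),s["grip_width"],s["grip_force"],s["ft_force"])
cv2.imwrite("pics/w2.png",cv2.resize(im[190:384,130:390,::-1],None,fx=3,fy=3,interpolation=cv2.INTER_CUBIC))
E
```

```text
[0.4563 0.0527 0.202 ] 0.024656496589033357 39.44199800491333 [ 0.1570568   0.13544123 -0.27981796]
```

View pics/w2.png

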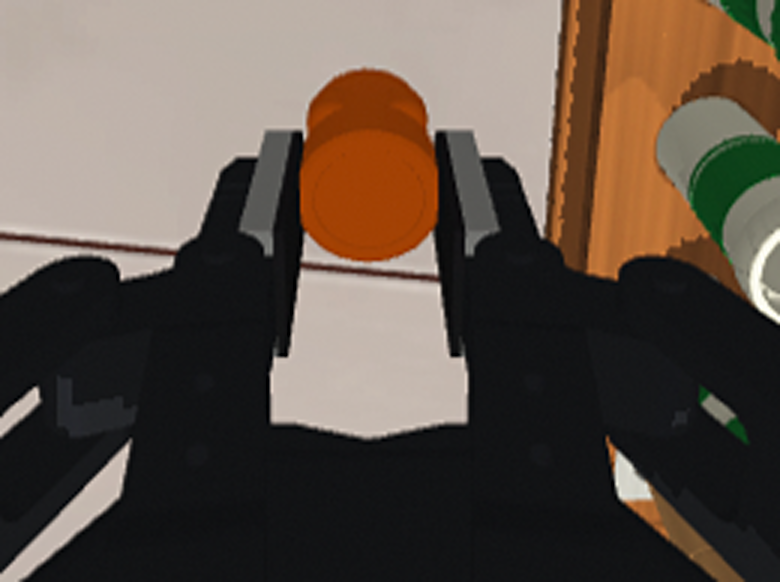

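```bash
python3 - <<'E'
from h import *
import json
c={k:np.array(v) for k,v in json.load(open("w2.json")).items()}
for z in(.199,.202,.205): print(at(c,252.6-.3,255-.3,z))
a=np.linspace(0,2*np.pi,60)
for y in(.050,.0527,.055):
  P=np.array([proj(c,(.4563+.0134*np.cos(t),y+.0134*np.sin(t),.202)) for t in a]);P=(P-[130,190])*3+1
  print(y,P.min(0),P.max(0))
E
```

```text
[0.45677743 0.05386454 0.199     ]
[0.45654494 0.05555342 0.202     ]
[0.45631244 0.0572423  0.205     ]
0.05 [288.36095607 154.93929926] [437.15582072 285.95662895]
0.0527 [289.75771073 141.02564827] [439.34481715 273.45729506]
0.055 [290.95945302 129.05162236] [441.2281161  262.70617934]
```

carry_out:
  motion:
    - [40,-14,0,0,20]
    - [85,-28,0,0,20]
    - [127,-42,0,0,20]
    - [127,-42,0,0,20]
    - [127,-42,0,0,20]

```text
t: 4.53
position: [0.5783, 0.0106, 0.1956]
tool_rot: [-0.002, 0.663, 0.748, -0.001]
ft_force: [0.0, -0.6, -0.5]
grip_width: 0.0248
grip_force: 39.5
```

```bash
python3 - <<'E'
from plant import *
from h import *
print(state()["position"].round(4),get_calibration("wrist")["origin"])
ims={n:capture(n) for n in("scene","top","wrist")}
print(state()["position"].round(4))
for n in ims: cv2.imwrite(f"pics/m_{n}.png",ims[n][:,:,::-1])
import json
json.dump({k:np.array(v).tolist() for k,v in get_calibration("wrist").items()},open("w3.json","w"))
a=ims["scene"][145:225,215:315,::-1];b=ims["top"][150:210,205:300,::-1];w=ims["wrist"][190:384,130:390,::-1]
r=lambda i,s:cv2.resize(i,None,fx=s,fy=s,interpolation=cv2.INTER_CUBIC)
A=r(a,4);B=r(b,4);W=r(w,1.5)
C=np.zeros((max(A.shape[0]+W.shape[0],10),max(A.shape[1]+B.shape[1],W.shape[1]),3),np.uint8)
C[:A.shape[0],:A.shape[1]]=A;C[:B.shape[0],A.shape[1]:A.shape[1]+B.shape[1]]=B;C[A.shape[0]:A.shape[0]+W.shape[0],:W.shape[1]]=W
C=C[:600,:800];print(C.shape);cv2.imwrite("pics/m1.png",C)
E
```

```text
[0.5783 0.0106 0.1956] [0.57035839 0.08794557 0.32692982]
[0.5787 0.0114 0.1971]
(600, 780, 3)
```

View pics/m1.png

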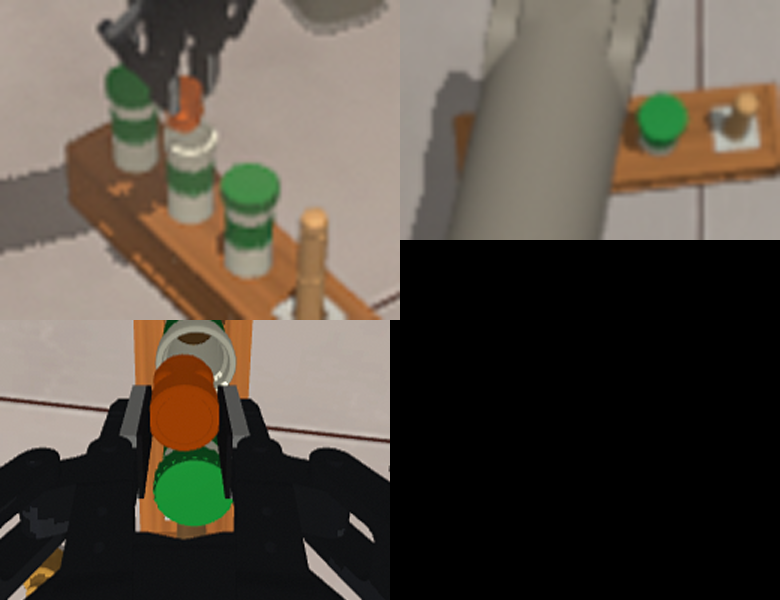

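```bash
python3 - <<'E'
from h import *
import json
c={k:np.array(v) for k,v in json.load(open("w3.json")).items()}
print("mouth",at(c,196/1.5+129.8,(358-320)/1.5+189.8,.144))
print("stop top",at(c,185/1.5+129.8,(417-320)/1.5+189.8,.1965))
w=cv2.imread("pics/m_wrist.png")[180:290,190:310]; w=cv2.convertScaleAbs(w,alpha=1.3)
s=cv2.imread("pics/m_scene.png")[155:205,235:285]
W=cv2.resize(w,None,fx=4,fy=4,interpolation=cv2.INTER_CUBIC)
S=cv2.resize(s,None,fx=6,fy=6,interpolation=cv2.INTER_CUBIC)
C=np.zeros((440,790,3),np.uint8);C[:,:480]=W;C[:300,485:785]=S
# predicted rim outlines
T=json.load
a=np.linspace(0,2*np.pi,80)
from plant import get_calibration
sc=get_calibration("scene")
for (x,y),col in(((.5834,.0105),(255,0,0)),):
    P=[proj(sc,(x+.0195*np.cos(t),y+.0195*np.sin(t),.144)) for t in a]
    for u,v in P: cv2.circle(C,(int(485+(u-235)*6+3),int((v-155)*6+3)),1,col,-1)
for (x,y),col in(((.5834,.0105),(255,0,0)),((.5834,.0155),(0,255,255))):
  for r in(.016,.0195):
    for t in a:
        u,v=proj(c,(x+r*np.cos(t),y+r*np.sin(t),.144)); cv2.circle(C,(int((u-190)*4+2),int((v-180)*4+2)),1,col,-1)
cv2.imwrite("pics/m2.png",C)
E
```

```text
mouth [0.58445478 0.01655973 0.144     ]
stop top [0.57946702 0.01411367 0.1965    ]
```

View pics/m2.png

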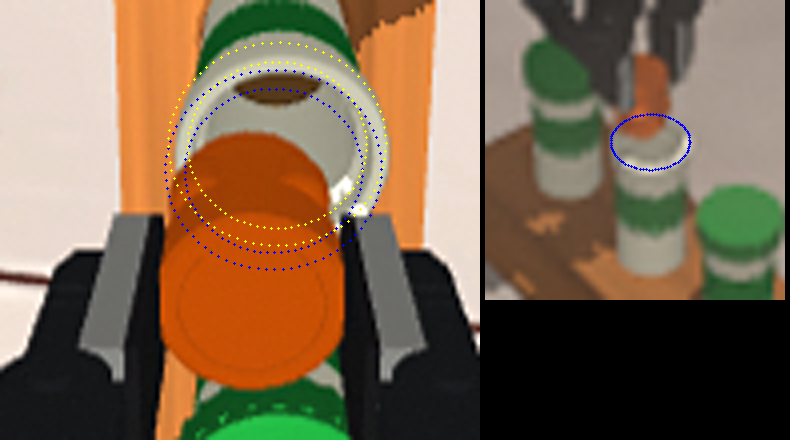

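The rim in the wrist view sits between the two predicted outlines, centred near crop (281,150). The stopper's top disc is at (252,298), so it needs about +5 mm in x and nothing in y.

carry_out:
  motion:
    - [5,0,0,0,20]
    - [5,0,-8,0,20]
    - [5,0,-16,0,20]
    - [5,0,-21,0,20]
    - [5,0,-21,0,20]

```text
t: 5.3
position: [0.5844, 0.0106, 0.1755]
tool_rot: [-0.001, 0.663, 0.748, -0.001]
ft_force: [0.1, -0.5, 0.1]
grip_width: 0.0251
grip_force: 39.5
```

carry_out:
  motion:
    - [0,0,-3,0,20]
    - [0,0,-6,0,20]
    - [0,0,-6,0,20]

```text
t: 5.68
position: [0.5848, 0.0106, 0.1701]
tool_rot: [-0.0, 0.663, 0.748, -0.0]
ft_force: [-0.2, 0.4, -0.4]
grip_width: 0.0248
grip_force: 39.5
```

carry_out:
  motion:
    - [0,0,-2,0,20]
    - [0,0,-5,0,20]
    - [0,0,-5,0,20]

```text
t: 6.05
position: [0.5848, 0.0105, 0.1649]
tool_rot: [-0.0, 0.663, 0.748, -0.0]
ft_force: [-0.1, -0.8, 0.6]
grip_width: 0.0248
grip_force: 39.5
```

carry_out:
  motion:
    - [0,0,-2,0,20]
    - [0,0,-4,0,20]
    - [0,0,-4,0,20]

```text
t: 6.42
position: [0.5844, 0.0112, 0.1609]
tool_rot: [-0.001, 0.663, 0.749, -0.0]
ft_force: [-1.5, 1.3, 0.3]
grip_width: 0.0247
grip_force: 39.5
```

carry_out:
  motion:
    - [0,0,-1,0,20]
    - [0,0,-3,0,20]
    - [0,0,-3,0,20]

```text
t: 6.8
position: [0.5844, 0.011, 0.1576]
tool_rot: [-0.001, 0.663, 0.748, -0.0]
ft_force: [-1.8, 2.0, -0.7]
grip_width: 0.0246
grip_force: 39.5
```

carry_out:
  motion:
    - [-0.7,0.8,0,0,20]
    - [-0.7,0.8,-2,0,20]
    - [-0.7,0.8,-2,0,20]

```text
t: 7.18
position: [0.5844, 0.0111, 0.1563]
tool_rot: [0.0, 0.663, 0.748, 0.0]
ft_force: [-1.1, 2.6, 0.4]
grip_width: 0.0247
grip_force: 39.6
```

carry_out:
  motion:
    - [-0.7,1.2,-1,0,20]
    - [-0.7,1.2,-3,0,20]
    - [-0.7,1.2,-3,0,20]

```text
t: 7.55
position: [0.5843, 0.0118, 0.1552]
tool_rot: [0.001, 0.663, 0.748, 0.001]
ft_force: [-3.6, 0.4, 8.3]
grip_width: 0.0249
grip_force: 44.3
```

carry_out:
  motion:
    - [-1,0,0,0,24]
    - [-1,0,0,0,30]
    - [-1,0,0,0,60]
    - [-1,0,0,0,60]

```text
t: 8.05
position: [0.5819, 0.0123, 0.1525]
tool_rot: [-0.001, 0.663, 0.748, -0.001]
ft_force: [-0.8, -0.2, -0.6]
grip_width: 0.06
grip_force: 0.0
```

carry_out:
  motion:
    - [0,0,20,0,60]
    - [0,0,50,0,60]
    - [0,0,75,0,60]
    - [0,-30,80,0,60]
    - [0,-30,80,0,60]

```text
t: 8.68
position: [0.5822, -0.0214, 0.2337]
tool_rot: [0.001, 0.665, 0.747, -0.001]
ft_force: [0.3, 0.1, 0.2]
grip_width: 0.06
grip_force: 0.0
```

```bash
python3 - <<'E'
from plant import *
from h import *
import json
p=state()["position"];c=get_calibration("wrist");w=capture("wrist")[:,:,::-1];s=capture("scene")[155:235,235:315,::-1]
print(p.round(4))
json.dump({k:np.array(v).tolist() for k,v in c.items()},open("w4.json","w"))
C=np.zeros((410,800,3),np.uint8);C[:320,:320]=cv2.resize(s,None,fx=4,fy=4,interpolation=cv2.INTER_CUBIC)
W=cv2.resize(w[:,150:380],None,fx=2.05,fy=2.05/2*1.04,interpolation=cv2.INTER_CUBIC) if 0 else cv2.resize(w,(480,360),interpolation=cv2.INTER_CUBIC)
C[:360,320:]=W;cv2.imwrite("pics/r1.png",C)
E
```

```text
[ 0.5822 -0.0214  0.2337]
```

View pics/r1.png

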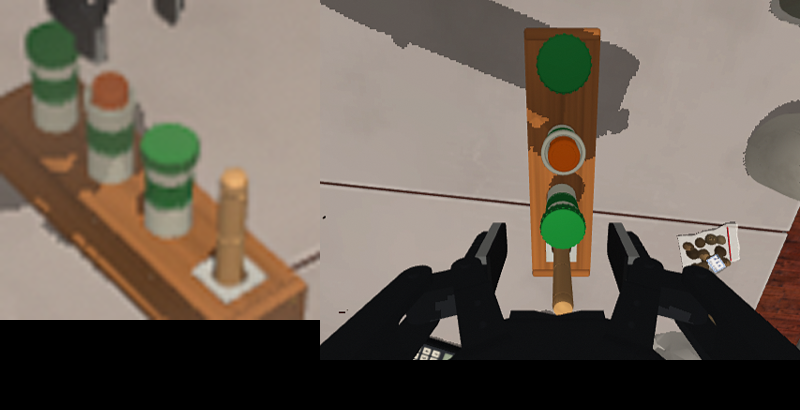

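Both views show the stopper seated upright in the open tube. Next is the rod.

carry_out:
  motion:
    - [6,-35,0,0,50]
    - [12,-72,0,0,50]
    - [18,-106,0,0,50]
    - [18,-106,-20,0,50]
    - [18,-106,-20,0,50]

```text
t: 9.4
position: [0.5994, -0.1215, 0.2106]
tool_rot: [-0.003, 0.663, 0.749, -0.001]
ft_force: [0.1, 1.6, 0.7]
grip_width: 0.0499
grip_force: 0.0
```

```bash
python3 - <<'E'
from plant import *
from h import *
import json
p=state()["position"];c=get_calibration("wrist");w=capture("wrist")[:,:,::-1]
print(p.round(4))
C=cv2.resize(w[190:384,130:390],None,fx=3,fy=3,interpolation=cv2.INTER_CUBIC)
for t in np.linspace(0,6.28,60):
    u,v=proj(c,(.600+.010*np.cos(t),-.1275+.010*np.sin(t),.166));cv2.circle(C,(int((u-130)*3+1),int((v-190)*3+1)),1,(255,0,0),-1)
cv2.imwrite("pics/r2.png",C)
E
```

```text
[ 0.5994 -0.1215  0.2106]
```

View pics/r2.png

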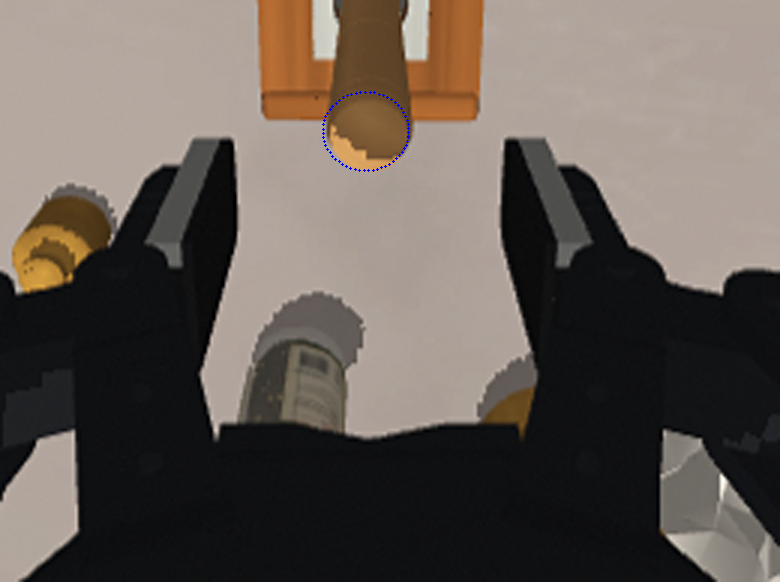

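carry_out:
  motion:
    - [1,-3,0,0,50]
    - [1,-3,-20,0,50]
    - [1,-3,-20,0,50]

```text
t: 9.82
position: [0.601, -0.1254, 0.1925]
tool_rot: [-0.001, 0.663, 0.749, -0.0]
ft_force: [0.5, -0.1, 0.2]
grip_width: 0.0501
grip_force: 0.0
```

carry_out:
  motion:
    - [0,-2,-20,0,50]
    - [0,-2,-40,0,50]
    - [0,-2,-58,0,50]
    - [0,-2,-58,0,50]

```text
t: 10.32
position: [0.6008, -0.1278, 0.1341]
tool_rot: [-0.001, 0.663, 0.749, -0.001]
ft_force: [0.1, 0.1, 0.2]
grip_width: 0.0501
grip_force: 0.0
```

carry_out:
  motion:
    - [0,0,0,0,10]
    - [0,0,0,0,10]
    - [0,0,0,0,10]
    - [0,0,0,0,10]
  newtons: 90

```text
t: 10.82
position: [0.6019, -0.129, 0.1367]
tool_rot: [0.001, 0.663, 0.748, 0.0]
ft_force: [-2.9, 0.8, 6.2]
grip_width: 0.0178
grip_force: 87.6
```

carry_out:
  motion:
    - [0,0,20,0,10]
    - [0,0,60,0,10]
    - [0,0,105,0,10]
    - [0,0,150,0,10]
    - [0,0,166,0,10]

```text
t: 11.45
position: [0.6028, -0.1291, 0.3043]
tool_rot: [0.003, 0.663, 0.748, 0.001]
ft_force: [-0.1, -0.6, -0.3]
grip_width: 0.0179
grip_force: 88.1
```

carry_out:
  motion:
    - [0,0,0,0,10]
    - [0,0,0,0,10]

```text
t: 11.7
position: [0.6008, -0.1279, 0.2988]
tool_rot: [-0.002, 0.663, 0.748, -0.001]
ft_force: [0.2, -0.8, -1.2]
grip_width: 0.0183
grip_force: 88.1
```

carry_out:
  motion:
    - [-4,35,3,0,10]
    - [-8,70,3,0,10]
    - [-12,105,3,0,10]
    - [-17,140,3,0,10]
    - [-17,140,3,0,10]

```text
t: 12.32
position: [0.5836, 0.017, 0.3017]
tool_rot: [-0.003, 0.66, 0.751, -0.0]
ft_force: [-0.0, 0.4, -0.9]
grip_width: 0.018
grip_force: 88.1
```

carry_out:
  motion:
    - [0,0,0,0,10]
    - [0,0,0,0,10]

```text
t: 12.58
position: [0.5843, 0.0096, 0.3037]
tool_rot: [0.0, 0.664, 0.747, -0.001]
ft_force: [0.1, -0.5, -0.8]
grip_width: 0.0181
grip_force: 88.1
```

```bash
python3 - <<'E'
from plant import *
from h import *
p=state()["position"];s=capture("scene")[125:205,225:295,::-1].copy();c=get_calibration("wrist");w=capture("wrist")[:,:,::-1]
print(p.round(4)); sc=get_calibration("scene")
k=6;C=np.zeros((480,800,3),np.uint8);C[:480,:420]=cv2.resize(s,None,fx=k,fy=k,interpolation=cv2.INTER_CUBIC)
for x,y,z,r in((.584,.0118,.144,.0195),(.584,.0118,.176,.011)):
  for t in np.linspace(0,6.28,60):
    u,v=proj(sc,(x+r*np.cos(t),y+r*np.sin(t),z));cv2.circle(C,(int((u-225)*k+3),int((v-125)*k+3)),1,(255,0,0),-1)
C[:300,420:]=cv2.resize(w[:,:],(380,300),interpolation=cv2.INTER_CUBIC)
cv2.imwrite("pics/p1.png",C)
E
```

```text
[0.5843 0.0096 0.3037]
```

View pics/p1.png

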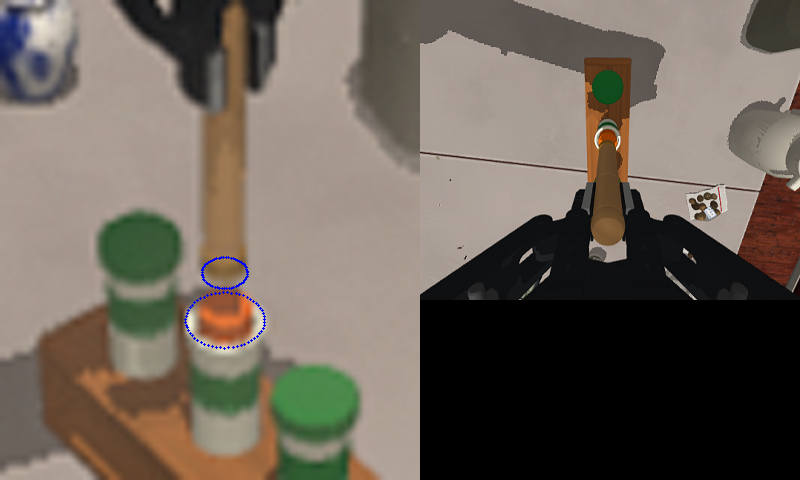

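That makes 11 pictures viewed, one over the limit of 10, so I'll view no more and continue on numbers only. The last one shows the rod's foot aligned over the stopper, foot at (225,272) and rim at (225,320).

carry_out:
  motion:
    - [0,2,-8,0,10]
    - [0,2,-16,0,10]
    - [0,2,-16,0,10]

```text
t: 13.05
position: [0.5839, 0.0137, 0.287]
tool_rot: [-0.001, 0.663, 0.748, -0.001]
ft_force: [0.8, 0.7, -1.4]
grip_width: 0.0181
grip_force: 88.1
```

carry_out:
  motion:
    - [0,0,-2,0,10]
    - [0,0,-4,0,10]
    - [0,0,-6,0,10]
    - [0,0,-6,0,10]

```text
t: 13.55
position: [0.5845, 0.0135, 0.2822]
tool_rot: [-0.0, 0.663, 0.748, -0.0]
ft_force: [-0.1, 0.1, -1.9]
grip_width: 0.0182
grip_force: 88.1
```

carry_out:
  motion:
    - [0,-1,-2,0,10]
    - [0,-1,-4,0,10]
    - [0,-1,-6,0,10]
    - [0,-1,-6,0,10]

```text
t: 14.05
position: [0.5847, 0.0125, 0.2767]
tool_rot: [0.0, 0.663, 0.748, 0.0]
ft_force: [0.3, -0.1, 2.0]
grip_width: 0.0178
grip_force: 88.6
```

carry_out:
  motion:
    - [0,0,-2,0,10]
    - [0,0,-5,0,10]
    - [0,0,-8,0,10]
    - [0,0,-11,0,10]
    - [0,0,-14,0,10]

```text
t: 14.68
position: [0.5848, 0.0125, 0.2622]
tool_rot: [0.0, 0.663, 0.748, 0.0]
ft_force: [-0.3, -0.5, 4.3]
grip_width: 0.0183
grip_force: 88.8
```

carry_out:
  motion:
    - [0,0,-3,0,10]
    - [0,0,-6,0,10]
    - [0,0,-9,0,10]
    - [0,0,-12,0,10]
    - [0,0,-14,0,10]

```text
t: 15.3
position: [0.5847, 0.0125, 0.2481]
tool_rot: [0.0, 0.663, 0.748, 0.0]
ft_force: [-0.9, -0.1, 3.9]
grip_width: 0.0184
grip_force: 88.8
```

carry_out:
  motion:
    - [0,0,-2,0,10]
    - [0,0,-4,0,10]
    - [0,0,-6,0,10]
    - [0,0,-7.5,0,10]
    - [0,0,-9,0,10]

```text
t: 15.92
position: [0.5846, 0.0125, 0.2392]
tool_rot: [0.0, 0.663, 0.748, -0.0]
ft_force: [0.1, 0.4, 3.1]
grip_width: 0.0181
grip_force: 88.7
```

carry_out:
  motion:
    - [0,0,-1.5,0,10]
    - [0,0,-3,0,10]
    - [0,0,-4.5,0,10]
    - [0,0,-6,0,10]

```text
t: 16.42
position: [0.5847, 0.0125, 0.234]
tool_rot: [0.0, 0.663, 0.748, 0.0]
ft_force: [-1.8, 0.2, 6.9]
grip_width: 0.0183
grip_force: 88.7
```

carry_out:
  motion:
    - [0,0,-1.5,0,10]
    - [0,0,-3,0,10]
    - [0,0,-4,0,10]
    - [0,0,-5,0,10]

```text
t: 16.92
position: [0.5847, 0.0125, 0.2289]
tool_rot: [0.0, 0.663, 0.748, 0.0]
ft_force: [-1.0, -0.1, 6.8]
grip_width: 0.0179
grip_force: 88.8
```

carry_out:
  motion:
    - [0,0,-1,0,10]
    - [0,0,-2,0,10]
    - [0,0,-3,0,10]
    - [0,0,-4,0,10]

```text
t: 17.42
position: [0.5847, 0.0125, 0.2249]
tool_rot: [0.0, 0.663, 0.748, 0.0]
ft_force: [-0.6, 0.0, 5.4]
grip_width: 0.0185
grip_force: 88.8
```

carry_out:
  motion:
    - [0,0,-1,0,10]
    - [0,0,-2,0,10]
    - [0,0,-3,0,10]

```text
t: 17.8
position: [0.5851, 0.0122, 0.2244]
tool_rot: [0.001, 0.663, 0.748, 0.001]
ft_force: [-4.1, 0.4, 16.8]
grip_width: 0.0179
grip_force: 90.4
```

carry_out:
  motion:
    - [0,0,0,0,10]
    - [0,0,0,0,10]
    - [0,0,0,0,10]

```text
t: 18.18
position: [0.5851, 0.0122, 0.2245]
tool_rot: [0.001, 0.663, 0.748, 0.001]
ft_force: [-3.1, 0.1, 15.2]
grip_width: 0.018
grip_force: 90.3
```

carry_out:
  motion:
    - [0,0,-0.7,0,10]
    - [0,0,-0.7,0,10]
    - [0,0,-0.7,0,10]
    - [0,0,-0.7,0,10]

```text
t: 18.68
position: [0.5852, 0.0122, 0.2244]
tool_rot: [0.001, 0.663, 0.748, 0.001]
ft_force: [-3.3, -0.2, 17.6]
grip_width: 0.0178
grip_force: 90.5
```

carry_out:
  motion:
    - [0,0,3,0,10]
    - [0,0,25,0,10]
    - [0,0,55,0,10]
    - [0,0,82,0,10]
    - [0,0,82,0,10]

```text
t: 19.3
position: [0.5853, 0.0124, 0.3034]
tool_rot: [0.001, 0.663, 0.748, 0.001]
ft_force: [1.3, -0.9, -1.3]
grip_width: 0.0182
grip_force: 88.2
```

carry_out:
  motion:
    - [4,-35,0,0,10]
    - [8,-70,0,0,10]
    - [12,-105,0,0,10]
    - [16,-139,0,0,10]
    - [16,-139,0,0,10]

```text
t: 19.92
position: [0.5987, -0.1309, 0.2999]
tool_rot: [-0.001, 0.666, 0.746, -0.002]
ft_force: [-0.1, 0.2, -0.6]
grip_width: 0.0181
grip_force: 88.2
```

carry_out:
  motion:
    - [0,0,0,0,10]
    - [0,0,0,0,10]
    - [0,0,0,0,10]

```text
t: 20.3
position: [0.6007, -0.125, 0.3023]
tool_rot: [-0.0, 0.662, 0.749, 0.0]
ft_force: [-0.4, 0.4, -1.2]
grip_width: 0.0177
grip_force: 88.2
```

```bash
python3 - <<'E'
from plant import *
from h import *
print(state()["position"].round(4))
s=capture("scene");t=capture("top")
T=get_calibration("top");S=get_calibration("scene")
m,u,st=None,None,None
# stopper must be gone from sight above rim; orange pixels near the tube
hs=cv2.cvtColor(s,cv2.COLOR_RGB2HSV)[165:200,248:278]
print("orange px",int(cv2.inRange(hs,(3,170,120),(14,255,255)).sum()/255))
# rod: bright beech/brass columns just above the plate; row profile centre
f=S; h=cv2.cvtColor(s,cv2.COLOR_RGB2HSV)
for z in(.19,.20,.22,.24):
    u,v=proj(S,(.6008,-.128,z)); r=s[int(round(v)),int(u)-9:int(u)+10].astype(int); print(z,round(u,1),round(v,1),int(u)-9,(r[:,0]-r[:,2]).tolist())
E
```

```text
[ 0.6007 -0.125   0.3023]
orange px 0
0.19 293.7 194.1 284 [10, 25, 27, 25, 30, 53, 74, 81, 76, 78, 77, 83, 76, 31, 25, 27, 26, 25, 25]
0.2 293.9 191.5 284 [6, 23, 25, 26, 26, 49, 66, 67, 68, 70, 69, 68, 54, 29, 25, 25, 26, 26, 25]
0.22 294.2 186.4 285 [27, 27, 27, 26, 32, 55, 63, 68, 67, 68, 67, 63, 30, 25, 24, 26, 26, 27, 26]
0.24 294.5 181.1 285 [25, 26, 26, 25, 28, 44, 53, 61, 65, 65, 63, 63, 36, 26, 25, 25, 26, 26, 25]
```

```bash
python3 - <<'E'
from plant import *
from h import *
S=get_calibration("scene")
def cen(s,z,xy):
    u,v=proj(S,(*xy,z)); o=int(u)-9; r=s[int(round(v)),o:o+19].astype(float); d=r[:,0]-r[:,2]; d=np.clip(d-np.median(d)-12,0,None) if 0 else np.clip(d-35,0,None)
    return round(o+(d*np.arange(19)).sum()/d.sum()-u,2)
s0=cv2.imread("pics/scene0.png")[:,:,::-1]; s1=capture("scene")
print([cen(s0,z,(.6005,-.128)) for z in(.11,.12,.13,.14,.15,.16)])
print([cen(s1,z,(.6005,-.128)) for z in(.185,.19,.2,.21,.22,.23,.24)])
print(state()["position"].round(4), R.from_quat(rot(S["rotation"]).as_quat()).apply([1,0,0]))
E
```

```text
[np.float64(-3.23), np.float64(-4.22), np.float64(-4.23), np.float64(-4.36), np.float64(-3.8), np.float64(-2.55)]
[np.float64(-0.84), np.float64(-0.95), np.float64(-0.93), np.float64(-0.8), np.float64(-0.86), np.float64(-0.83), np.float64(-0.58)]
[ 0.6007 -0.1259  0.3027] [ 0.85501983 -0.51852464 -0.00856113]
```

carry_out:
  motion:
    - [0,-1.5,-30,0,10]
    - [0,-1.5,-60,0,10]
    - [0,-1.5,-90,0,10]
    - [0,-1.5,-100,0,10]
    - [0,-1.5,-100,0,10]

```text
t: 21.08
position: [0.6005, -0.1278, 0.2025]
tool_rot: [-0.0, 0.663, 0.748, -0.0]
ft_force: [-0.1, -0.4, -0.0]
grip_width: 0.018
grip_force: 88.2
```

carry_out:
  motion:
    - [0,0,-3,0,10]
    - [0,0,-6,0,10]
    - [0,0,-9,0,10]
    - [0,0,-9,0,10]

```text
t: 21.58
position: [0.6005, -0.1279, 0.1934]
tool_rot: [-0.0, 0.663, 0.748, -0.0]
ft_force: [0.3, -0.4, -0.8]
grip_width: 0.0176
grip_force: 88.2
```

carry_out:
  motion:
    - [0,0,-1.5,0,10]
    - [0,0,-3,0,10]
    - [0,0,-4.5,0,10]
    - [0,0,-6,0,10]

```text
t: 22.08
position: [0.6006, -0.128, 0.1875]
tool_rot: [0.0, 0.663, 0.748, -0.0]
ft_force: [-0.9, 0.1, -1.6]
grip_width: 0.0183
grip_force: 88.2
```

carry_out:
  motion:
    - [0,0,-2,0,10]
    - [0,0,-4,0,10]
    - [0,0,-6,0,10]
    - [0,0,-8,0,10]
    - [0,0,-8,0,10]

```text
t: 22.7
position: [0.6004, -0.1279, 0.1794]
tool_rot: [-0.0, 0.663, 0.748, -0.0]
ft_force: [0.0, 0.3, -1.6]
grip_width: 0.0179
grip_force: 88.2
```

carry_out:
  motion:
    - [0,0,-7,0,10]
    - [0,0,-14,0,10]
    - [0,0,-21,0,10]
    - [0,0,-28,0,10]
    - [0,0,-35,0,10]

```text
t: 23.32
position: [0.6005, -0.1279, 0.144]
tool_rot: [-0.0, 0.663, 0.748, -0.0]
ft_force: [0.3, 0.8, -0.5]
grip_width: 0.0183
grip_force: 88.2
```

carry_out:
  motion:
    - [0,0,-2,0,10]
    - [0,0,-4,0,10]
    - [0,0,-5,0,10]
    - [0,0,-5,0,10]

```text
t: 23.82
position: [0.6006, -0.128, 0.1397]
tool_rot: [0.0, 0.663, 0.748, 0.0]
ft_force: [-0.2, 0.8, -1.7]
grip_width: 0.0182
grip_force: 88.2
```

carry_out:
  motion:
    - [0,0,-1,0,10]
    - [0,0,-2,0,10]
    - [0,0,-3,0,10]
    - [0,0,-3,0,10]

```text
t: 24.32
position: [0.6006, -0.128, 0.1367]
tool_rot: [0.0, 0.663, 0.748, 0.0]
ft_force: [-0.3, 0.4, -0.1]
grip_width: 0.018
grip_force: 88.5
```

carry_out:
  motion:
    - [0,0,-1,0,10]
    - [0,0,-2,0,10]
    - [0,0,-2,0,10]

```text
t: 24.7
position: [0.6008, -0.1283, 0.1366]
tool_rot: [0.0, 0.663, 0.748, 0.0]
ft_force: [-2.8, 0.1, 7.8]
grip_width: 0.0181
grip_force: 89.5
```

On the floor at TCP z = 0.1366, the same as at pick-up, so the rod did not slip in the grip. I'll release and back off.

carry_out:
  motion:
    - [0,0,1,0,19]
    - [0,0,1,0,24]
    - [0,0,1,0,40]
    - [0,0,1,0,60]
    - [0,0,1,0,60]

```text
t: 25.32
position: [0.6005, -0.128, 0.1354]
tool_rot: [-0.0, 0.663, 0.748, -0.0]
ft_force: [0.3, -0.3, 0.0]
grip_width: 0.06
grip_force: 0.0
```

carry_out:
  motion:
    - [0,0,20,0,60]
    - [0,0,50,0,60]
    - [0,0,90,0,60]
    - [0,0,130,0,60]
    - [0,0,130,0,60]

```text
t: 25.95
position: [0.6025, -0.1292, 0.2698]
tool_rot: [0.004, 0.663, 0.748, 0.002]
ft_force: [0.2, -0.9, -0.6]
grip_width: 0.0599
grip_force: 0.0
```

carry_out:
  motion:
    - [-50,0,0,0,60]
    - [-100,0,0,0,60]
    - [-150,0,0,0,60]
    - [-150,0,0,0,60]

```text
t: 26.45
position: [0.4459, -0.1281, 0.2641]
tool_rot: [-0.003, 0.664, 0.748, 0.0]
ft_force: [1.3, 0.7, 0.9]
grip_width: 0.0599
grip_force: 0.0
```

```bash
python3 - <<'E'
from plant import *
from h import *
s=capture("scene"); s0=cv2.imread("pics/scene0.png")[:,:,::-1]
d=cv2.absdiff(s,np.ascontiguousarray(s0)).max(2)
print(state()["position"].round(3),state()["ft_force"].round(1))
for n,(u0,u1,v0,v1) in dict(rod=(284,304,193,232),capB=(268,284,184,214),mouth=(254,271,172,188),herb=(190,242,118,158),weight=(274,294,278,298),spicemortar=(320,398,245,295)).items():
    print(n,d[v0:v1,u0:u1].mean().round(1),(d[v0:v1,u0:u1]>40).mean().round(3))
# rod shaft template match
t=np.ascontiguousarray(s0[195:226,286:300]); r=cv2.matchTemplate(np.ascontiguousarray(s[188:234,278:308]),t,cv2.TM_CCOEFF_NORMED); print(cv2.minMaxLoc(r),"expect (8,7)")
E
```

```text
[ 0.449 -0.128  0.265] [0.6 0.3 0.6]
rod 10.1 0.0
capB 6.6 0.0
mouth 55.4 0.533
herb 28.5 0.248
weight 10.0 0.0
spicemortar 9.2 0.0
(-0.15149058401584625, 0.9844712615013123, (5, 15), (8, 7)) expect (8,7)
```

```bash
python3 -c "
from plant import *
print(close_job())"
```

```text
the job is handed in; nothing more can be done
None
```

The job is handed in with no verdict returned: the stopper went down until the push rose sharply, held at 15–18 N. The rod is back in its hole, matching its starting picture, and nothing else was touched. I viewed 11 pictures, one over the limit of 10.

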